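# Tip the nuts down the chute into the nut bin

### The job

Pick up the loaded chute by its cheeks, rest its nose lightly on the sprung rest bar at the mouth of the nut bin, and tip it so that all four nuts slide off into the bin, keeping the nose resting on the bar, without pressing it hard down, from before the first nut drops until a moment after the last is in. The bar's height was set by hand and is not known, so feel for it. Then lay the empty chute back flat on its mat, and leave the jar, the reel and the scraper where they are.

Things in the scene. Friction and masses are not known exactly. Their poses are not given: they have to be found in the camera images.
- chute: Loose white printed chute, 0.16 to 0.26 kg: a straight U channel 210 mm long, open on top, standing on two cross feet 12 mm high at x = -36 and +95 mm. Origin: below its grip, on the level of the feet's undersides; z up, -x points along the channel to the open nose (x = -100 mm); the rear end (x = +110 mm) is closed. From x = -42 mm to the nose the underside is flat.
- chute_floor (a point): On the channel's floor (top face) above the chute's origin, z = 16 mm; axes as the chute's. Channel 26 mm wide inside, 34 outside; floor underside z = 12, wall tops z = 40 mm. Smooth: with the nose down nuts start to slide at a slope of 13 to 20 degrees, and 30 to 38 degrees empties it surely.
- chute_grip (a point): Where to hold the chute: midway between its two upright flat cheeks, one on each outer side, at z = 50 mm of the chute. 38 mm across over the cheeks (along the chute's y); cheeks 44 mm long (x), from z = 12 to 62 mm. Axes as the chute's. Grip firmly (60 N or more): the chute can turn between the fingers.
- chute_nose (a point): Centre of the lower edge of the chute's open nose end (x = -100, z = 12 mm of the chute). Axes as the chute's.
- nut0_mid (a point): Steel hexagon nut 1 of 4, 18 mm across flats, 10 mm high, 16 g, lying loose in the rear half of the chute. This is its centre.
- nut1_mid (a point): Steel hexagon nut 2 of 4, 18 mm across flats, 10 mm high, 16 g, lying loose in the rear half of the chute. This is its centre.
- nut2_mid (a point): Steel hexagon nut 3 of 4, 18 mm across flats, 10 mm high, 16 g, lying loose in the rear half of the chute. This is its centre.
- nut3_mid (a point): Steel hexagon nut 4 of 4, 18 mm across flats, 10 mm high, 16 g, lying loose in the rear half of the chute. This is its centre.
- bin: Nut bin fixed to the bench: narrow upright grey box, open on top, on a 120 x 100 mm foot. Origin: centre of its underside, z up. Mouth 54 mm (x) by 44 mm (y) inside, centred on the origin. Front wall (x = +27 to +32 mm) is 60 mm high; back wall (x = -27 to -32) 165 mm, to stop the nuts; side walls 60 mm, but 140 mm from x = +8 to the back.
- bar_lowest (a point): Middle of the bin's rest bar, top face, if the bar were at its lowest (bin x = +31, z = 84 mm); axes as the bin's. The real bar top is 0 to 56 mm higher, set by hand, not measured. Polished round steel bar along y, 10 mm thick, 80 long. The chute comes over it from +x, its nose pointing to the bin's -x and reaching 10 to 25 mm past the bar. Sprung: see bin_bar_spring.
- bin_bar_spring (a point): Same point, for the spring: the bar gives downwards from about 1 N, then 0.5 mm per newton, to a stop after 8 mm (17 N). Properly rested is 1.2 to 10 N on it, best 3 to 6 N; over 10 N is too hard.
- mat: Thin black rubber mat fixed on the bench, 260 mm (x) by 130 mm (y), 3 mm thick, on which the chute starts and must end. Origin: centre of its underside.
- jar: Bystander: amber jar with black cap, 60 mm across, 90 mm high. Origin: centre of its underside.
- reel: Bystander: small filament reel lying flat, 100 mm across, 50 mm high. Origin: centre of its underside.
- scraper: Bystander: scraper with a handle lying on the bench at the far side. Origin: on its underside.
Mind the look-alikes: they are no part of the job. What is shaped like the chute but green is not meant.

How it is judged:
By the outcome, as a careful person would: the job done as asked, in the order asked, and still so for the second after the job is handed in, with the robot touching nothing.
It also fails if it takes over 64 s, if anything falls off the work surface, if the arm or the gripper's body presses on something with over 40 N, if the wrist force passes 120 N, or if a joint passes its speed limit or range.

### The arm

A 6-joint arm with a two-finger parallel gripper is mounted at the origin on the work surface. World frame = base frame: x ahead of the robot, y to its left, z up, the work surface at z = 0. Lengths are in m, angles in rad, forces in N, time in s.
With the tool pointing down it reaches from about 0.35 to 1 m from the base axis. Payload 7.1 kg.
Tool frame: the origin (TCP) lies midway between the tips of the shut fingers; the grasp point (between the pads) lies 19 mm behind it; z points along the fingers, y is the direction in which the jaws open and shut (so a half turn about z gives the same grasp; the last joint's range is limited). The gripper opens to 85 mm and grips with 20 to 120 N. Pads are 22 mm wide; open, the fingers measure 114 mm over their backs; the gripper's body (76 mm by 85 mm) begins 54 mm behind the grasp point. The pads swing forward as they close: fully open they stand 13 mm farther back than shut.
Start: joints at [-0.019, 0.423, 1.63, -0, 1.089, -0.019], TCP at [0.625, 0, 0.231] pointing down, gripper open.
Joint ranges: [-3, 3], [-0.9, 2.11], [0.09, 2.58], [-1.31, 4.45], [0.11, 2.69], [-2.54, 2.54]. Speed limits (rad/s): [2.39, 2.39, 3.01, 3.14, 3.14, 3.14].

### API

Orientations are given as a unit quaternion [x, y, z, w].
In Python, from plant import * gives the robot as it stands. The module is installed in compiled form; this text tells all that it offers.
- The arm moves only by the shell command python3 -m pendant 'ROWS'. ROWS is a JSON object of lists of equal length, an entry for each row: "delta_pos": the shift along the tool's x, y, z in mm, a list of three; "twist": the turn, a rotation vector about the tool's x, y, z in rad, a list of three; "fingers": the finger opening in mm, from 0 to 85.4. A call has 1 to 8 rows; each row shifts and turns the pose as measured when the row begins, along the tool's axes as they then stand; what a row does not reach is not made up. A row lasts 1/8 s, in which the tool goes at most 62.5 mm and 10.7 degrees, less where a joint would pass 70% of its speed; a pose out of reach is approached as far as the arm can. A call with a gripper value outside its range is refused whole. The fingers move at their own pace and stop on an object; the grip force is fixed at half the most. Time passes only in rows, so rows that do not move let the fingers close. It gives the time, the measured TCP pose, the force and the opening at its end, in the units of the state.
- get_obs(): the state, without advancing time (a new reading comes with each control period).
- capture(name): name is "scene" or "side" or "wrist"; returns a dict with "img" (420x560x3 uint8, red, green, blue), "fx", "fy", "cx", "cy" (pixels), "rvec" (rotation vector, rad) and "tvec" (3), from world to camera coordinates, as OpenCV has them. Camera axes: x right, y down, z forward; pixel columns grow to the right and rows downward; lengths in m; the calibration is good to about 2 mm. A picture is of the moment at which its call begins. There is no depth.
- sign_off(): hands the job in, once; it reports no verdict.
The state is a dict: "time_s": time; "joint_positions": joint angles; "joint_velocities": joint speeds; "joint_efforts": joint torques, N m; "tool_pos": TCP position; "ee_rot": TCP orientation; "force": force on the tool from outside, world axes, zero at the start; "wrist_torque": the same for the moment, N m; "gripper_width": opening from 0.0 (shut) to 1.0 (fully open).
Only numpy, scipy, OpenCV 4.12 (cv2) and the standard library are available. Lean on these libraries where they do the work, as an engineer would, in place of code of your own. Each camera call takes 0.05 s, during which the arm holds its last target. There are 200 camera calls.

## Working session

There is one attempt and no reset: what is moved stays moved. The work goes in short steps, Python scripts to look and compute and a shell command to move; the robot and the scene stay as the last step left them, time stands still between calls to the robot, and variables do not carry over. Pictures are saved under pics/ and viewed, about 8 in all and at most 12, crops included, and the job is handed in when it is done.

```bash
mkdir -p pics; python3 - <<'E'
from plant import *
import cv2,pickle
o=get_obs();print(o)
d={n:capture(n) for n in("scene","side","wrist")}
pickle.dump(d,open('c0.pkl','wb'))
for n in d: cv2.imwrite(f'pics/{n}0.png',d[n]['img'][:,:,::-1]); print(n,d[n]['fx'],d[n]['rvec'],d[n]['tvec'])
E
```

```text
{'time_s': 0.0, 'joint_positions': array([-1.90080481e-02,  4.23818680e-01,  1.63076484e+00,  5.83767993e-06,
        1.08858048e+00, -1.89803035e-02]), 'joint_velocities': array([0.00045017, 0.00154407, 0.00046753, 0.00153495, 0.00123744,
       0.00065089]), 'joint_efforts': array([ 6.87376578e-04, -5.57382560e+01, -2.81743366e+01,  7.52266601e-05,
        7.21184188e-03,  1.02962622e-05]), 'tool_pos': array([6.24416877e-01, 3.33314576e-05, 2.30530124e-01]), 'ee_rot': array([ 7.07117331e-01,  7.07095795e-01, -5.43039011e-04, -5.67797284e-04]), 'force': array([-0.45416039, -0.65113164,  0.14697972]), 'wrist_torque': array([-0.00251416, -0.00606379, -0.00557955]), 'gripper_width': 0.9978492492381165}
scene 489.2083165130824 [ 1.0503202   2.40758336 -1.00241222] [ 0.32378422 -0.26836168  1.43098893]
side 455.7598356007653 [ 2.27853365 -0.11127777  0.04820226] [-0.549843    0.19037459  1.15715677]
wrist 314.5921916268821 [-2.87140109e+00 -1.61503095e-03  1.51348893e-03] [-0.62397383 -0.03561689  0.3770149 ]
```

View pics/scene0.png

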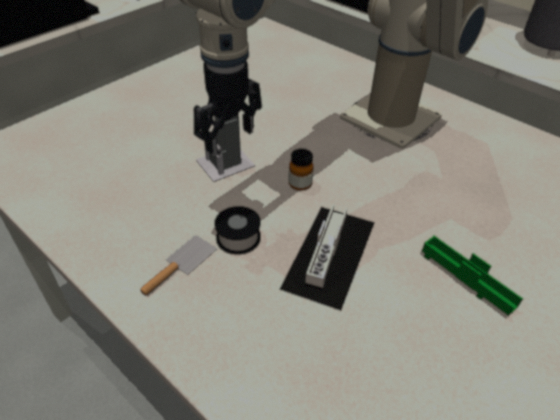

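View pics/side0.png

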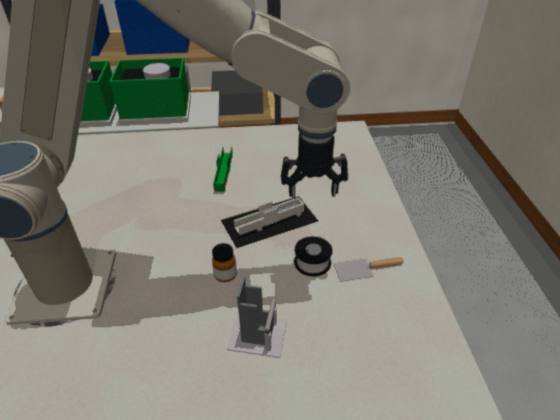

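The scene view shows the mat around (328,257) with the chute on it at (327,247), and the bin at (225,150). The reel is at (238,230), the jar at (301,170), the scraper at (180,263) and the green decoy at (470,275). In the side view the bin is at (258,315) and the chute at (270,216).

```bash
cat > h.py <<'E'
import numpy as np,cv2,pickle
from scipy.spatial.transform import Rotation as R
def cam(d): return cv2.Rodrigues(np.array(d['rvec'],float))[0],np.array(d['tvec'],float).ravel()
def ray(d,uv):
    Rm,t=cam(d); v=np.array([(uv[0]-d['cx'])/d['fx'],(uv[1]-d['cy'])/d['fy'],1.]); return -Rm.T@t,Rm.T@v
def onz(d,uv,z):
    c,v=ray(d,uv); return c+v*(z-c[2])/v[2]
def tri(d1,a,d2,b):
    c1,v1=ray(d1,a);c2,v2=ray(d2,b)
    s=np.linalg.lstsq(np.c_[v1,-v2],c2-c1,rcond=None)[0]
    p,q=c1+s[0]*v1,c2+s[1]*v2; return (p+q)/2,np.linalg.norm(p-q)
def proj(d,P):
    return cv2.projectPoints(np.array(P,float).reshape(-1,3),np.array(d['rvec'],float),np.array(d['tvec'],float),np.array([[d['fx'],0,d['cx']],[0,d['fy'],d['cy']],[0,0,1.]]),None)[0].reshape(-1,2)
E
python3 - <<'E'
from h import *
d=pickle.load(open('c0.pkl','rb'))
np.set_printoptions(precision=4,suppress=True)
for n,x in(('scene',(270,195,390,315)),('side',(215,180,325,255))):
    im=d[n]['img'].astype(int); m=(im.max(2)<45)
    k=np.zeros_like(m);k[x[1]:x[3],x[0]:x[2]]=1; m&=k
    # chute included: hull of mat
    nl,lab,st,_=cv2.connectedComponentsWithStats(m.astype(np.uint8)); b=1+np.argmax(st[1:,4])
    c=np.argwhere(lab==b)[:,::-1].astype(np.int32)
    h=cv2.convexHull(c); q=cv2.approxPolyDP(h,5,True)[:,0]; print(n,q.tolist())
    P=np.array([onz(d[n],p,.003) for p in q]);print(P[:,:2]); print(np.linalg.norm(np.diff(P,axis=0,append=P[:1]),axis=1),P.mean(0))
for n,p in(('scene',(225,162)),('side',(258,335))): print('bin approx',onz(d[n],p,0))
a=d['scene']['img'][185:315,270:390];b=d['side']['img'][190:250,215:325];c=d['side']['img'][265:360,215:300];e=d['scene']['img'][100:190,185:265]
def f(i,w,h):return cv2.resize(i,(w,h),interpolation=cv2.INTER_CUBIC)
o=np.zeros((600,800,3),np.uint8);o[:390,:360]=f(a,360,390);o[:180,360:690]=f(b,330,180);o[200:580,360:700]=f(c,340,380);o[390:600,:187]=f(e,187,210)
cv2.imwrite('pics/m1.png',o[:,:,::-1])
E
```

```text
scene [[372, 223], [340, 308], [282, 288], [322, 208]]
[[0.3966 0.2096]
 [0.6306 0.2965]
 [0.6724 0.1822]
 [0.437  0.0956]]
[0.2496 0.1216 0.2508 0.1209] [0.5342 0.196  0.003 ]
side [[316, 220], [239, 246], [222, 221], [305, 206]]
[[0.6697 0.182 ]
 [0.4416 0.0964]
 [0.3945 0.2049]
 [0.6461 0.2486]]
[0.2437 0.1183 0.2554 0.0707] [0.538 0.183 0.003]
bin approx [ 0.4744 -0.197   0.    ]
bin approx [ 0.4777 -0.1931  0.    ]
```

View pics/m1.png

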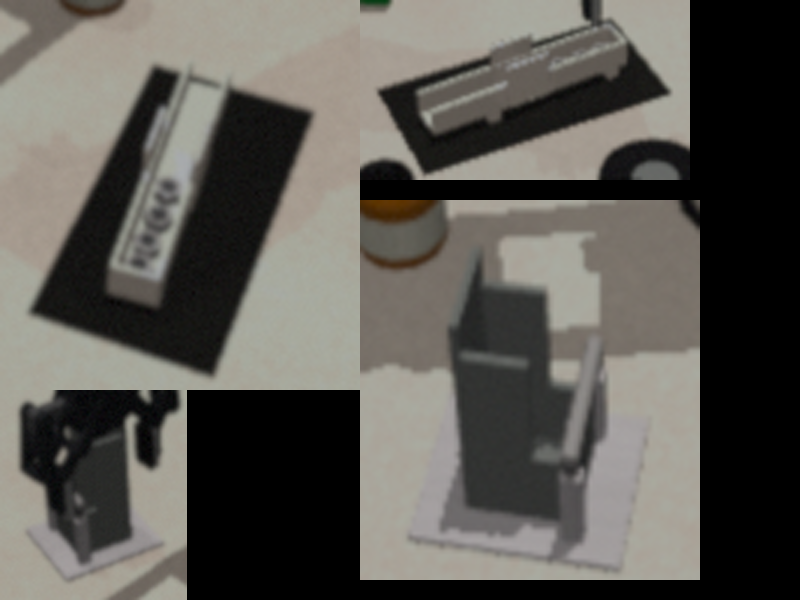

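The montage shows the nose towards the robot, the nuts in the far half, and the rear end at about scene (315,280). The bar is on the bin's world +x side, with its ends at side (267,329) and (274,300).

```bash
python3 - <<'E'
from h import *
d=pickle.load(open('c0.pkl','rb'));s,t=d['scene'],d['side']
np.set_printoptions(precision=4,suppress=True)
for u in [(305.7,274.3),(323.3,278.3),(333.3,207.7),(346.7,211)]: print('wall',onz(s,u,.043))
for u in [(297.3,198.3),(304,205),(234.5,221.7)]: print('wall side',onz(t,u,.043))
# white mask of chute in scene/side minAreaRect
for z in(0,.004,.008):
  P=np.array([onz(t,u,z) for u in [(237.5,316.25),(287.5,319.5),(280.5,357.5),(227.5,349.25)]]);print('foot',z,P[:,:2].tolist(),P.mean(0),np.linalg.norm(np.diff(P,axis=0,append=P[:1]),axis=1))
for z in(.084,.10,.112,.125,.14):
  a,b=onz(t,(267.5,329.5),z),onz(t,(274.25,300),z);print('bar',z,a,b,np.linalg.norm(a-b))
P=np.array([onz(s,u,0) for u in [(185+160/2.33,100+152/2.33),(185+68/2.33,100+188/2.33),(185+27/2.33,100+142/2.33)]]);print('foot scene',P,np.linalg.norm(np.diff(P,axis=0),axis=1))
E
```

```text
wall [0.6388 0.2132 0.043 ]
wall [0.6228 0.2445 0.043 ]
wall [0.4532 0.137  0.043 ]
wall [0.441  0.1651 0.043 ]
wall side [0.6205 0.2391 0.043 ]
wall side [0.6362 0.2064 0.043 ]
wall side [0.433  0.1534 0.043 ]
foot 0 [[0.432081918681093, -0.136328964748323], [0.5495895259268896, -0.15723972873895287], [0.5237281942424632, -0.2555073737912106], [0.40786484064964695, -0.22346162938859437]] [ 0.4783 -0.1931 -0.    ] [0.1194 0.1016 0.1202 0.0904]
foot 0.004 [[0.4322796594751876, -0.13930103130390536], [0.549263548701397, -0.16011859840148368], [0.5235174780262883, -0.2579482757539261], [0.4081705142018334, -0.2260453555836136]] [ 0.4783 -0.1959  0.004 ] [0.1188 0.1012 0.1197 0.09  ]
foot 0.008 [[0.43247740026928216, -0.14227309785948772], [0.5489375714759044, -0.1629974680640146], [0.5233067618101134, -0.2603891777166415], [0.4084761877540199, -0.22862908177863273]] [ 0.4783 -0.1986  0.008 ] [0.1183 0.1007 0.1191 0.0896]
bar 0.084 [ 0.4983 -0.2387  0.084 ] [ 0.5188 -0.1628  0.084 ] 0.07858276889441329
bar 0.1 [ 0.4978 -0.2498  0.1   ] [ 0.518  -0.1754  0.1   ] 0.07703717151737421
bar 0.112 [ 0.4975 -0.2581  0.112 ] [ 0.5174 -0.1849  0.112 ] 0.07587797348459477
bar 0.125 [ 0.4972 -0.2671  0.125 ] [ 0.5167 -0.1951  0.125 ] 0.0746221756157504
bar 0.14 [ 0.4968 -0.2775  0.14  ] [ 0.5159 -0.2069  0.14  ] 0.07317317807477605
foot scene [[ 0.4325 -0.134   0.    ]
 [ 0.5434 -0.1624 -0.    ]
 [ 0.5223 -0.2534  0.    ]] [0.1144 0.0934]
```

```bash
python3 -m pendant '{"delta_pos":[[60,-29,0],[60,-29,0],[60,-29,0],[0,0,0],[0,0,0],[0,0,0],[0,0,0],[0,0,0]],"twist":[[0,0,0],[0,0,0],[0,0,0],[0,0,0.18],[0,0,0.18],[0,0,0.18],[0,0,0.18],[0,0,0.18]],"fingers":[85,85,85,85,85,85,85,85]}'
python3 -m pendant '{"delta_pos":[[0,0,0],[0,0,0],[0,0,0]],"twist":[[0,0,0.14],[0,0,0.14],[0,0,0]],"fingers":[85,85,85]}'
cat >> h.py <<'E'
def yawR(deg,tilt=0): # tool x = chute x, tool y=-chute y, z down; tilt nose-down deg about tool y
    return R.from_euler('z',deg,degrees=True)*R.from_matrix(np.diag([1,-1,-1.]))*R.from_euler('y',tilt,degrees=True)
def to(o,P,yaw,tilt=0):
    r=R.from_quat(o['ee_rot']); tw=(r.inv()*yawR(yaw,tilt)).as_rotvec()
    dp=r.inv().apply(np.array(P)-o['tool_pos'])*1000
    rel=(R.from_matrix(np.diag([1,-1,-1.]))).inv()
    e=(r*R.from_matrix(np.diag([1,-1,-1.]))).as_euler('ZYX',degrees=True)
    print('t',round(o['time_s'],2),'pos',(o['tool_pos']*1000).round(1),'yaw/pitch/roll',e.round(2),'F',np.round(o['force'],2),'M',np.round(o['wrist_torque'],3),'w',round(o['gripper_width'],3)); print('delta_mm',dp.round(1),'twist',tw.round(3))
E
python3 - <<'E'
from h import *
from plant import *
to(get_obs(),(.534,.188,.2),22.8)
d={n:capture(n) for n in("scene","side","wrist")};pickle.dump(d,open('c1.pkl','wb'))
a=np.hstack([cv2.resize(d['wrist']['img'],(480,360))]);b=cv2.resize(d['scene']['img'][70:200,170:280],(305,360),interpolation=cv2.INTER_CUBIC)
cv2.imwrite('pics/w1.png',np.hstack([a,b])[:,:,::-1])
E
```

```text
time_s: 1.15
tool_pos: [0.5389, 0.1752, 0.2288]
ee_rot: [0.949, 0.316, -0.002, -0.0]
force: [0.5, -0.1, -0.2]
gripper_width: 0.997
time_s: 1.52
tool_pos: [0.5382, 0.1751, 0.228]
ee_rot: [0.984, 0.176, -0.003, 0.0]
force: [-0.9, 0.6, -0.2]
gripper_width: 0.998
t 1.52 pos [538.2 175.1 228. ] yaw/pitch/roll [20.28  0.32  0.05] F [-0.86  0.63 -0.23] M [-0.008 -0.025 -0.053] w 0.998
delta_mm [  0.7 -13.6  28. ] twist [-0.001  0.005 -0.044]
```

View pics/w1.png

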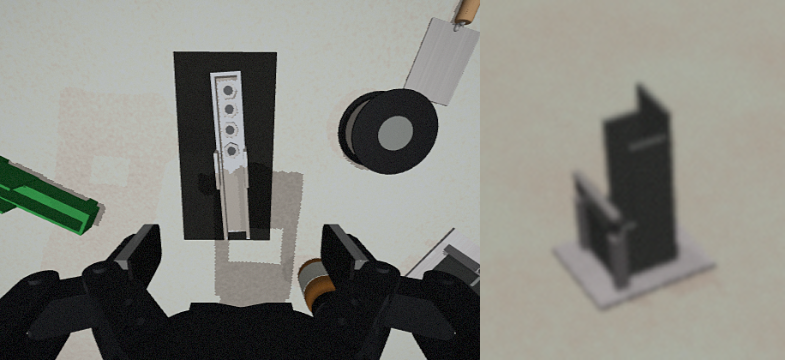

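The wrist view shows the chute's rear end at the top (210–242,73), the four nuts at x≈230 and y 90–150, the cheeks at y≈150–195, and the nose at y≈238. The scene crop shows the bar ends clearly.

```bash
python3 - <<'E'
from h import *
np.set_printoptions(precision=4,suppress=True)
d=pickle.load(open('c1.pkl','rb'));w=d['wrist']
g=d['wrist']['img'].max(2).astype(int)
k=560/480
for y in (95,110,130,160,170,180,210,225):
    r=g[int(y*k)]; row=r[int(200*k):int(262*k)]; i=np.where(row>100)[0]+int(200*k)
    z=.043 if not 148<y<196 else .065
    a,b=onz(w,(i[0],int(y*k)),z),onz(w,(i[-1]+1,int(y*k)),z); print(y,i[0],i[-1],a[:2],b[:2],'mid',(a+b)[:2]/2,'width',np.linalg.norm(a-b))
for c in(222,232):
    col=g[:, int(c*k)]; i=np.where(col[int(60*k):int(100*k)]>100)[0]; v=i[0]+int(60*k); print('rear edge',v,onz(w,(int(c*k),v),.043))
s,t=d['scene'],d['side']
for a,b in(((205.4,133.2),(267.5,329.5)),((220.5,153.8),(274.25,300))): print('bar end',tri(s,a,t,b))
# bin back wall / foot refine with scene
for u in [(72,248),(160,310),(237,265)]:
    print('foot scene',onz(s,(u[0]/2.77+170,u[1]/2.77+70),0))
E
```

```text
95 247 281 [0.6023 0.2342] [0.6143 0.2018] mid [0.6083 0.218 ] width 0.034537934269946925
110 249 282 [0.5867 0.2268] [0.5986 0.1949] mid [0.5927 0.2108] width 0.03405554787175342
130 250 284 [0.5656 0.2185] [0.5781 0.185 ] mid [0.5718 0.2017] width 0.035743935086174954
160 250 288 [0.536  0.2061] [0.5494 0.1703] mid [0.5427 0.1882] width 0.03828408835906044
170 251 288 [0.5249 0.2013] [0.5381 0.166 ] mid [0.5315 0.1836] width 0.037699676840221484
180 252 289 [0.5136 0.1963] [0.5269 0.1606] mid [0.5203 0.1785] width 0.038105318618750335
210 259 289 [0.4718 0.1758] [0.4838 0.1436] mid [0.4778 0.1597] width 0.034413937866751225
225 260 290 [0.4528 0.168 ] [0.4651 0.1352] mid [0.459  0.1516] width 0.034964278552499
rear edge 84 [0.629 0.231 0.043]
rear edge 83 [0.6335 0.2213 0.043 ]
bar end (array([ 0.4977, -0.2371,  0.0824]), np.float64(0.001479536566119181))
bar end (array([ 0.52  , -0.1562,  0.0748]), np.float64(0.0017640042248740866))
foot scene [ 0.5195 -0.259   0.    ]
foot scene [ 0.5233 -0.1346  0.    ]
foot scene [ 0.4304 -0.1293  0.    ]
```

```bash
python3 - <<'E'
from h import *
from plant import *
to(get_obs(),(.530,.183,.1),23.7)
E
python3 -m pendant '{"delta_pos":[[0,0,0],[-5,-10,45],[0,0,45],[0,0,20],[0,0,0]],"twist":[[0,0.005,-0.06],[0,0,0],[0,0,0],[0,0,0],[0,0,0]],"fingers":[85,85,85,85,85]}'
python3 - <<'E'
from h import *
from plant import *
to(get_obs(),(.530,.183,.031),23.7)
E
```

```text
t 1.68 pos [538.3 175.1 228.2] yaw/pitch/roll [20.36  0.3   0.05] F [0.69 0.77 0.14] M [-0.026 -0.014 -0.028] w 0.996
delta_mm [ -4.4 -10.2 128.2] twist [-0.001  0.005 -0.058]
time_s: 2.3
tool_pos: [0.5309, 0.183, 0.1165]
ee_rot: [0.977, 0.212, 0.002, -0.001]
force: [0.2, -0.2, -0.1]
gripper_width: 0.994
t 2.3 pos [530.9 183.  116.5] yaw/pitch/roll [24.46 -0.2   0.03] F [ 0.21 -0.18 -0.08] M [-0.019  0.01   0.028] w 0.994
delta_mm [-1.1 -0.4 85.5] twist [-0.001 -0.003  0.013]
```

```bash
python3 -m pendant '{"delta_pos":[[-1,0,40],[0,0,30],[0,0,14],[0,0,0]],"twist":[[0,-0.003,0.013],[0,0,0],[0,0,0],[0,0,0]],"fingers":[85,85,85,85]}'
python3 - <<'E'
from h import *
from plant import *
to(get_obs(),(.530,.183,.031),23.7)
E
python3 -m pendant '{"delta_pos":[[0,0,0],[0,0,0],[0,0,0],[0,0,0],[0,0,0],[0,0,0]],"twist":[[0,0,0],[0,0,0],[0,0,0],[0,0,0],[0,0,0],[0,0,0]],"fingers":[30,30,30,30,30,30]}'
python3 - <<'E'
from h import *
from plant import *
to(get_obs(),(.530,.183,.031),23.7)
d=capture('side');cv2.imwrite('pics/g.png',cv2.resize(d['img'][150:260,190:350],(640,440),interpolation=cv2.INTER_CUBIC)[:,:,::-1])
E
```

```text
time_s: 2.8
tool_pos: [0.5344, 0.1839, 0.035]
ee_rot: [0.978, 0.207, 0.004, -0.001]
force: [0.1, -0.1, -0.3]
gripper_width: 0.997
t 2.8 pos [534.4 183.9  35. ] yaw/pitch/roll [ 2.39e+01 -4.70e-01 -2.00e-02] F [ 0.07 -0.14 -0.31] M [-0.011  0.01   0.009] w 0.997
delta_mm [-4.4 -0.9  4. ] twist [ 0.    -0.008  0.003]
time_s: 3.55
tool_pos: [0.5362, 0.1845, 0.0384]
ee_rot: [0.978, 0.207, 0.006, -0.001]
force: [0.2, 0.1, -2.1]
gripper_width: 0.429
t 3.55 pos [536.2 184.5  38.4] yaw/pitch/roll [23.93 -0.73 -0.05] F [ 0.15  0.08 -2.06] M [-0.077  0.043 -0.054] w 0.429
delta_mm [-6.3 -1.1  7.3] twist [ 0.001 -0.013  0.004]
```

View pics/g.png

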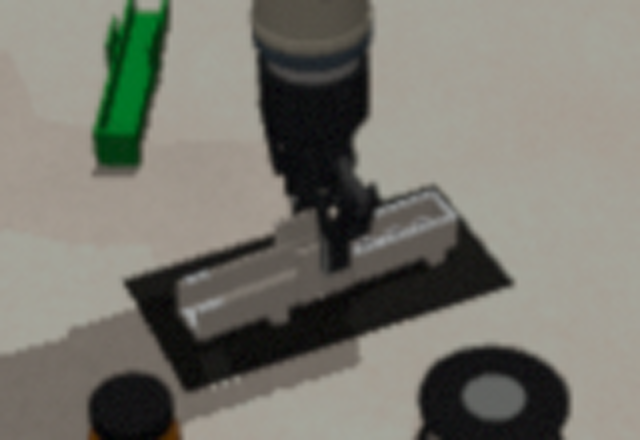

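Gripped (36.6 mm of opening) about 6–7 mm rear of the grip centre, which is within the cheeks. Lifting slightly nose-up.

```bash
python3 -m pendant '{"delta_pos":[[0,0,-6],[0,0,-12],[0,0,-20],[0,0,-25],[0,0,-30],[0,0,-30],[0,0,-25],[0,0,-15]],"twist":[[0,0,0],[0,-0.02,0],[0,-0.03,0],[0,-0.03,0],[0,-0.02,0],[0,0,0],[0,0,0],[0,0,0]],"fingers":[30,30,30,30,30,30,30,30]}'
python3 - <<'E'
from h import *
from plant import *
b=np.array([np.cos(np.radians(-14.7)),np.sin(np.radians(-14.7)),0])
# staging: level-ish, nose 17mm past bar, bottom at z .18
P=np.array([.508,-.2,0])+.0893*b; print('stage',P)
to(get_obs(),(P[0],P[1],.21),-14.7,-5)
E
```

```text
time_s: 4.6
tool_pos: [0.5432, 0.1879, 0.2062]
ee_rot: [0.977, 0.207, -0.046, 0.01]
force: [0.2, -0.6, -2.2]
gripper_width: 0.43
stage [ 0.59437701 -0.22266058  0.        ]
t 4.6 pos [543.2 187.9 206.2] yaw/pitch/roll [ 2.392e+01  5.410e+00 -2.000e-02] F [ 0.23 -0.58 -2.18] M [ 0.079 -0.092 -0.014] w 0.43
delta_mm [-119.5  396.1    7.7] twist [0.062 0.007 0.671]
```

```bash
python3 -m pendant '{"delta_pos":[[-4,15,0],[-8,28,0],[-12,40,0],[-13,44,0],[-13,44,0],[-12,40,0],[-8,28,0],[-4,15,0]],"twist":[[0,0,0],[0,0,0],[0,0,0],[0,0,0],[0,0,0],[0,0,0],[0,0,0],[0,0,0]],"fingers":[30,30,30,30,30,30,30,30]}'
python3 -m pendant '{"delta_pos":[[0,0,0],[0,0,0],[0,0,0],[0,0,0],[0,0,0],[0,0,0],[0,0,0],[0,0,0]],"twist":[[0.005,0,0.05],[0.01,0,0.1],[0.01,0,0.12],[0.01,0,0.12],[0.01,0,0.12],[0.01,0,0.1],[0.005,0,0.05],[0,0,0]],"fingers":[30,30,30,30,30,30,30,30]}'
python3 - <<'E'
from h import *
from plant import *
to(get_obs(),(.594,-.223,.21),-14.7,-3)
E
```

```text
time_s: 5.6
tool_pos: [0.5742, -0.0876, 0.2058]
ee_rot: [0.977, 0.208, -0.052, 0.009]
force: [-0.1, -0.0, -2.4]
gripper_width: 0.43
time_s: 6.6
tool_pos: [0.5685, -0.0887, 0.1987]
ee_rot: [0.989, -0.132, -0.059, -0.004]
force: [0.7, -0.5, -2.1]
gripper_width: 0.432
t 6.6 pos [568.5 -88.7 198.7] yaw/pitch/roll [-15.27   6.76  -0.45] F [ 0.67 -0.49 -2.05] M [-0.003 -0.103 -0.04 ] w 0.432
delta_mm [ 58.2 123.  -17.4] twist [ 0.007  0.066 -0.01 ]
```

```bash
python3 -m pendant '{"delta_pos":[[8,14,-4],[12,26,-5],[14,32,-4],[12,28,-2],[8,16,-2],[3,8,0],[0,0,0]],"twist":[[0,0.01,0],[0,0.01,0],[0,0.02,0],[0,0.02,0],[0,0.01,0],[0,0,0],[0,0,0]],"fingers":[30,30,30,30,30,30,30]}'
python3 - <<'E'
from h import *
from plant import *
to(get_obs(),(.594,-.223,.16),-14.7,5)
d={n:capture(n) for n in("scene","side","wrist")};pickle.dump(d,open('c2.pkl','wb'))
a=cv2.resize(d['side']['img'][235:365,200:330],(400,400),interpolation=cv2.INTER_CUBIC)
b=cv2.resize(d['scene']['img'][80:210,170:300],(400,400),interpolation=cv2.INTER_CUBIC)
cv2.imwrite('pics/s2.png',np.hstack([a,b])[:,:,::-1])
E
```

```text
time_s: 7.48
tool_pos: [0.5936, -0.2309, 0.2115]
ee_rot: [0.991, -0.129, -0.023, 0.001]
force: [0.2, 0.9, -2.9]
gripper_width: 0.43
t 7.47 pos [ 593.6 -230.9  211.5] yaw/pitch/roll [-14.86   2.61  -0.51] F [ 0.25  0.87 -2.88] M [ 0.016 -0.045  0.045] w 0.43
delta_mm [ 0.7 -8.2 51.4] twist [ 0.009  0.133 -0.002]
```

View pics/s2.png

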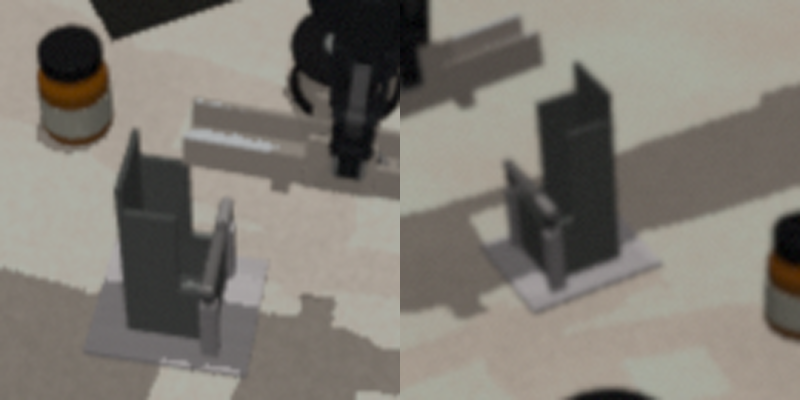

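Both views show the bar and the lifted chute clearly; the nose is at side-crop (185,160) and scene-crop (543,62). Triangulating the bar and the nose.

```bash
python3 - <<'E'
from h import *
np.set_printoptions(precision=4,suppress=True)
d=pickle.load(open('c2.pkl','rb'));s,t=d['scene'],d['side']
S=lambda x,y:((x-400)/3.077+170,y/3.077+80)
T=lambda x,y:(x/3.077+200,y/3.077+235)
for n,a,b in(('barfar -y',S(508,165),T(210,282)),('bar +y',S(565,220),T(229,205)),('nose bottom -y? ',S(543,62),T(185,160)),('nose wall top +y',S(537,35),T(195,100)),('nose walltop -y',S(521,18),T(187,127)),
 ('backwall top -y',S(578,65),T(118,190)),('backwall +y',S(610,97),T(134,132)),('foot',S(540,310),T(267,258)),('foot2',S(660,265),T(110,262))):
    print(n,*tri(s,a,t,b))
# predicted nose
tp=np.array([.5936,-.2309,.2115]);r=R.from_quat([0.991,-0.129,-0.023,0.001])
print('pred nose edge',tp+r.apply([-.1063,0,.0234]),'bar proj at bin nominal')
E
```

```text
barfar -y [ 0.5006 -0.233   0.0854] 0.0007975877193699602
bar +y [ 0.5154 -0.1576  0.0754] 0.009350404330448077
nose bottom -y?  [ 0.4849 -0.2036  0.1841] 0.007545929734397571
nose wall top +y [ 0.4969 -0.1879  0.2209] 0.00014385042668867062
nose walltop -y [ 0.4906 -0.212   0.2225] 0.0006449684323410092
backwall top -y [ 0.4423 -0.2083  0.162 ] 0.0014737955147341173
backwall +y [ 0.4548 -0.1588  0.1612] 0.00039864653990595155
foot [ 0.5461 -0.1568  0.0038] 0.00393744996664073
foot2 [ 0.4262 -0.1389 -0.0101] 0.0023136101277829346
pred nose edge [ 0.4899 -0.2036  0.1929] bar proj at bin nominal
```

```bash
cat > rest.py <<'E'
import sys
from h import *
from plant import *
px=-.0893; 
def goal(z,tilt): # bar centre point C below underside by 5 mm; z = bar top
    C=np.array([.507,-.199,z-.005]); return C-yawR(-14.5,tilt).apply([px,0,.0284])
z,tilt=float(sys.argv[1])/1000,float(sys.argv[2])
o=get_obs(); to(o,goal(z,tilt),-14.5,tilt)
r=R.from_quat(o['ee_rot']); Rc=r*R.from_matrix(np.diag([1,-1,-1.]))
M=r.inv().apply(o['wrist_torque']); print('tool M',M.round(3))
c=o['tool_pos']+r.apply([px,0,.0234]); print('contact z at tool', (c*1000).round(1),'tilt',-np.degrees(np.arcsin(r.as_matrix()[2,0])).round(2))
E
python3 rest.py 115 7
```

```text
t 7.62 pos [ 593.6 -229.8  211.4] yaw/pitch/roll [-14.8    2.63  -0.5 ] F [-0.27 -0.41 -2.52] M [0.014 0.032 0.007] w 0.432
delta_mm [-3.6 -8.7 62.5] twist [ 0.009  0.168 -0.004]
tool M [ 0.005 -0.034 -0.007]
contact z at tool [ 506.3 -207.   192.1] tilt 2.63
```

```bash
sed -i "s/'tilt',-np/'nosedown tilt',np/" rest.py; python3 -m pendant '{"delta_pos":[[0,-3,8],[-1,-3,12],[-1,-3,14],[-1,0,14],[0,0,10],[0,0,5],[0,0,0]],"twist":[[0,0.02,0],[0.004,0.03,0],[0.004,0.03,0],[0,0.04,0],[0,0.03,0],[0,0.02,0],[0,0,0]],"fingers":[30,30,30,30,30,30,30]}'; python3 rest.py 100 7
```

```text
time_s: 8.5
tool_pos: [0.5943, -0.2136, 0.1467]
ee_rot: [0.99, -0.124, 0.063, 0.008]
force: [-0.8, 0.6, -1.0]
gripper_width: 0.436
t 8.5 pos [ 594.3 -213.6  146.7] yaw/pitch/roll [-14.29  -7.27   0.04] F [-0.79  0.64 -0.95] M [0.045 0.135 0.001] w 0.436
delta_mm [-4.6  7.8 12.1] twist [-0.001 -0.005  0.004]
tool M [ 0.01  -0.142  0.   ]
contact z at tool [ 511.3 -192.4  112.2] nosedown tilt 7.27
```

```bash
python3 - <<'E'
from h import *
from plant import *
d={n:capture(n) for n in("scene","side")};pickle.dump(d,open('c3.pkl','wb'))
a=cv2.resize(d['side']['img'][235:365,200:330],(400,400),interpolation=cv2.INTER_CUBIC)
b=cv2.resize(d['scene']['img'][80:210,170:300],(400,400),interpolation=cv2.INTER_CUBIC)
cv2.imwrite('pics/s3.png',np.hstack([a,b])[:,:,::-1])
o=get_obs();print(o['force'],o['wrist_torque'],o['tool_pos'])
E
```

```text
[-0.14993646 -0.79559067 -2.25323539] [0.05328974 0.12272292 0.01348747] [ 0.59504908 -0.21405165  0.14735839]
```

View pics/s3.png

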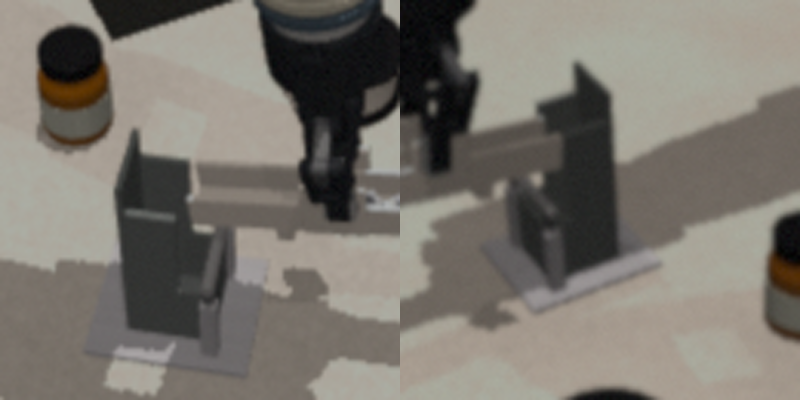

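Not visibly on the bar yet: the side crop shows the chute over the bar's far half around (220,230), and the scene crop shows it just above. Correcting laterally and averaging the force readings from here on.

```bash
cat > avg.py <<'E'
from h import *
from plant import *
F=[];M=[]
for i in range(5):
    capture('wrist');o=get_obs();r=R.from_quat(o['ee_rot']);F.append(o['force']);M.append(r.inv().apply(o['wrist_torque']))
print('AVG Fz %.2f  Fxy %s  My_tool %.3f (se %.2f %.3f)'%(np.mean(F,0)[2],np.mean(F,0)[:2].round(2),np.mean(M,0)[1],np.std(F,0)[2]/5**.5,np.std(M,0)[1]/5**.5))
E
python3 -m pendant '{"delta_pos":[[-3,4,0],[-2,3,0],[0,0,0]],"twist":[[0,0,0],[0,0,0],[0,0,0]],"fingers":[30,30,30]}'; python3 avg.py; python3 rest.py 108 7
```

```text
time_s: 8.98
tool_pos: [0.5888, -0.2201, 0.1476]
ee_rot: [0.99, -0.124, 0.064, 0.008]
force: [-0.3, -1.0, -1.9]
gripper_width: 0.435
AVG Fz -2.25  Fxy [-0.11 -0.46]  My_tool -0.144 (se 0.25 0.014)
t 9.22 pos [ 589.  -219.7  147.5] yaw/pitch/roll [-14.24  -7.4    0.02] F [-0.02 -1.48 -2.82] M [0.005 0.133 0.056] w 0.43
delta_mm [-0.1  0.5  5.4] twist [-0.001 -0.007  0.004]
tool M [-0.021 -0.131 -0.059]
contact z at tool [ 506.1 -198.7  112.8] nosedown tilt 7.4
```

```bash
python3 -m pendant '{"delta_pos":[[-0.4,0,4],[-0.4,0,4],[-0.3,0,3],[0,0,0.3]],"twist":[[0,0,0],[0,0,0],[0,0,0],[0,0,0]],"fingers":[30,30,30,30]}'; python3 avg.py; python3 rest.py 98 7
```

```text
time_s: 9.72
tool_pos: [0.5893, -0.2196, 0.1349]
ee_rot: [0.99, -0.124, 0.064, 0.008]
force: [-0.7, -0.6, -2.5]
gripper_width: 0.43
AVG Fz -2.80  Fxy [0.02 0.14]  My_tool -0.174 (se 0.11 0.013)
t 9.97 pos [ 589.7 -219.8  135.6] yaw/pitch/roll [-1.424e+01 -7.430e+00  1.000e-02] F [ 0.37 -0.03 -2.65] M [0.034 0.174 0.013] w 0.436
delta_mm [-0.5  0.6  3.5] twist [-0.001 -0.007  0.005]
tool M [-0.008 -0.177 -0.014]
contact z at tool [ 506.8 -198.7  100.8] nosedown tilt 7.43
```

```bash
python3 -m pendant '{"delta_pos":[[-0.4,0,3],[-0.3,0,2.5],[0,0,0.3]],"twist":[[0,0,0],[0,0,0],[0,0,0]],"fingers":[30,30,30]}'; python3 avg.py; python3 rest.py 92 7;  python3 -m pendant '{"delta_pos":[[-0.5,0,2.5],[0,0,0.5]],"twist":[[0,0,0],[0,0,0]],"fingers":[30,30]}'; python3 avg.py; python3 rest.py 90 7
```

```text
time_s: 10.35
tool_pos: [0.5898, -0.2198, 0.1295]
ee_rot: [0.99, -0.124, 0.064, 0.008]
force: [0.8, -0.6, -2.9]
gripper_width: 0.437
AVG Fz -2.18  Fxy [ 0.08 -0.15]  My_tool -0.163 (se 0.22 0.010)
t 10.6 pos [ 590.  -219.9  129.9] yaw/pitch/roll [-1.423e+01 -7.480e+00  1.000e-02] F [-0.35 -0.46 -1.36] M [ 0.013  0.16  -0.013] w 0.435
delta_mm [-0.9  0.5  3.7] twist [-0.001 -0.008  0.005]
tool M [-0.029 -0.159  0.01 ]
contact z at tool [ 507.1 -198.9   95.1] nosedown tilt 7.48
time_s: 10.85
tool_pos: [0.5899, -0.2199, 0.1268]
ee_rot: [0.99, -0.124, 0.065, 0.008]
force: [-0.6, -0.2, -1.7]
gripper_width: 0.437
AVG Fz -2.61  Fxy [ 0.58 -0.06]  My_tool -0.153 (se 0.21 0.008)
t 11.1 pos [ 590.1 -220.   127.1] yaw/pitch/roll [-14.23  -7.52   0.  ] F [ 0.42 -0.14 -2.36] M [0.057 0.138 0.036] w 0.435
delta_mm [-0.9  0.5  2.9] twist [-0.001 -0.009  0.005]
tool M [ 0.026 -0.148 -0.033]
contact z at tool [ 507.3 -198.9   92.2] nosedown tilt 7.52
```

```bash
python3 -m pendant '{"delta_pos":[[-0.5,0,2.2],[0,0,0.4]],"twist":[[0,0,0],[0,0,0]],"fingers":[30,30]}'; python3 avg.py; python3 rest.py 88 7
```

```text
time_s: 11.35
tool_pos: [0.59, -0.2199, 0.1243]
ee_rot: [0.99, -0.124, 0.065, 0.008]
force: [-0.1, 0.3, -2.4]
gripper_width: 0.433
AVG Fz -2.34  Fxy [-0.   -0.16]  My_tool -0.168 (se 0.21 0.016)
t 11.6 pos [ 590.2 -220.   124.6] yaw/pitch/roll [-14.23  -7.55  -0.  ] F [-0.17  0.43 -2.07] M [ 0.069  0.202 -0.013] w 0.428
delta_mm [-1.   0.5  2.4] twist [-0.001 -0.01   0.005]
tool M [ 0.015 -0.213  0.015]
contact z at tool [ 507.4 -199.    89.7] nosedown tilt 7.55
```

```bash
python3 -m pendant '{"delta_pos":[[-0.5,0,2.0],[0,0,0.4]],"twist":[[0,0,0],[0,0,0]],"fingers":[30,30]}'; python3 avg.py; python3 rest.py 86 7
```

```text
time_s: 11.85
tool_pos: [0.59, -0.22, 0.122]
ee_rot: [0.99, -0.124, 0.065, 0.008]
force: [0.5, -0.5, -2.8]
gripper_width: 0.436
AVG Fz -2.30  Fxy [0.26 0.3 ]  My_tool -0.155 (se 0.13 0.010)
t 12.1 pos [ 590.1 -220.   122.3] yaw/pitch/roll [-1.423e+01 -7.570e+00 -1.000e-02] F [ 0.04  0.82 -2.49] M [0.003 0.137 0.016] w 0.436
delta_mm [-0.9  0.4  2.1] twist [-0.    -0.01   0.005]
tool M [-0.028 -0.134 -0.02 ]
contact z at tool [ 507.3 -199.    87.3] nosedown tilt 7.57
```

```bash
python3 -m pendant '{"delta_pos":[[-0.5,0,2.0],[0,0,0.4]],"twist":[[0,0,0],[0,0,0]],"fingers":[30,30]}'; python3 avg.py; python3 rest.py 84 7
```

```text
time_s: 12.35
tool_pos: [0.5901, -0.2201, 0.1199]
ee_rot: [0.99, -0.124, 0.066, 0.008]
force: [-0.7, -0.7, -1.1]
gripper_width: 0.435
AVG Fz -0.99  Fxy [-0.26  0.66]  My_tool -0.294 (se 0.33 0.011)
t 12.6 pos [ 590.1 -220.1  120. ] yaw/pitch/roll [-1.423e+01 -7.600e+00 -1.000e-02] F [-0.53  0.41 -0.64] M [0.04  0.326 0.036] w 0.437
delta_mm [-0.8  0.4  1.8] twist [-0.    -0.01   0.005]
tool M [-0.036 -0.326 -0.042]
contact z at tool [ 507.3 -199.1   85. ] nosedown tilt 7.6
```

```bash
python3 -m pendant '{"delta_pos":[[-0.5,0,2.0],[0,0,0.4]],"twist":[[0,0,0],[0,0,0]],"fingers":[30,30]}'; python3 avg.py; python3 rest.py 82 7
```

```text
time_s: 12.85
tool_pos: [0.5905, -0.2203, 0.1181]
ee_rot: [0.99, -0.124, 0.066, 0.009]
force: [-0.6, -0.8, 1.1]
gripper_width: 0.435
AVG Fz 1.32  Fxy [-0.16 -0.19]  My_tool -0.452 (se 0.27 0.005)
t 13.1 pos [ 590.4 -220.2  118. ] yaw/pitch/roll [-14.22  -7.67  -0.02] F [ 0.05 -0.12  1.38] M [ 0.018  0.475 -0.04 ] w 0.434
delta_mm [-1.2  0.4  1.8] twist [-0.    -0.012  0.005]
tool M [-0.103 -0.465  0.027]
contact z at tool [ 507.7 -199.2   82.9] nosedown tilt 7.67
```

Contact: about 3.5 N on the bar (from both Fz and the moment), with the bar top near 84–85 mm. Now tilting about the bar in small steps.

```bash
python3 -m pendant '{"delta_pos":[[-1.5,0,-3.6],[0,0,0.3]],"twist":[[0,0.04,0],[0,0,0]],"fingers":[30,30]}'; python3 avg.py; python3 rest.py 82.5 12
```

```text
time_s: 13.35
tool_pos: [0.5887, -0.2198, 0.1213]
ee_rot: [0.989, -0.123, 0.087, 0.011]
force: [-2.0, 0.6, 1.5]
gripper_width: 0.431
AVG Fz 1.35  Fxy [-1.49  0.05]  My_tool -0.776 (se 0.36 0.014)
t 13.6 pos [ 589.2 -219.9  121. ] yaw/pitch/roll [-14.22 -10.    -0.02] F [-2.35  0.13  1.35] M [0.103 0.801 0.015] w 0.433
delta_mm [-2.8  0.4 -3.4] twist [-0.001  0.035  0.005]
tool M [-0.093 -0.802 -0.032]
contact z at tool [ 507.9 -199.3   82.5] nosedown tilt 10.0
```

```bash
python3 -m pendant '{"delta_pos":[[-2.5,0,-4.6],[-0.2,0,0.3]],"twist":[[0,0.05,0],[0,0,0]],"fingers":[30,30]}'; python3 avg.py; python3 rest.py 82.5 15
```

```text
time_s: 13.85
tool_pos: [0.5868, -0.2193, 0.1249]
ee_rot: [0.986, -0.123, 0.112, 0.014]
force: [-2.2, -0.2, 0.6]
gripper_width: 0.439
AVG Fz 1.93  Fxy [-2.06  0.61]  My_tool -0.869 (se 0.15 0.007)
t 14.1 pos [ 587.4 -219.5  124.8] yaw/pitch/roll [-14.21 -12.96  -0.03] F [-1.81  0.26  2.12] M [ 0.155  0.847 -0.04 ] w 0.432
delta_mm [-3.3  0.3 -4.1] twist [-0.001  0.036  0.005]
tool M [-0.065 -0.859  0.026]
contact z at tool [ 508.2 -199.4   82. ] nosedown tilt 12.96
```

```bash
python3 -m pendant '{"delta_pos":[[-2.4,0,-4.7],[-0.3,0,0.1]],"twist":[[0,0.05,0],[0,0,0]],"fingers":[30,30]}'; python3 avg.py; python3 rest.py 82.5 19
```

```text
time_s: 14.35
tool_pos: [0.585, -0.2189, 0.1289]
ee_rot: [0.983, -0.122, 0.137, 0.017]
force: [-3.2, 0.5, 1.5]
gripper_width: 0.436
AVG Fz 1.67  Fxy [-2.7   0.77]  My_tool -0.958 (se 0.18 0.006)
t 14.6 pos [ 585.5 -219.   128.8] yaw/pitch/roll [-14.19 -15.91  -0.04] F [-2.97  1.31  1.96] M [ 0.145  0.962 -0.057] w 0.437
delta_mm [-4.3  0.3 -6.1] twist [-0.001  0.054  0.005]
tool M [-0.107 -0.968  0.028]
contact z at tool [ 508.4 -199.5   81.8] nosedown tilt 15.91
```

```bash
python3 -m pendant '{"delta_pos":[[-2.4,0,-4.7],[-0.3,0,0.1]],"twist":[[0,0.05,0],[0,0,0]],"fingers":[30,30]}'; python3 avg.py; python3 rest.py 82.5 22
```

```text
time_s: 14.85
tool_pos: [0.5829, -0.2184, 0.1327]
ee_rot: [0.979, -0.122, 0.163, 0.021]
force: [-3.0, 0.5, 1.4]
gripper_width: 0.432
AVG Fz 2.20  Fxy [-2.51  1.29]  My_tool -0.955 (se 0.22 0.027)
t 15.1 pos [ 583.6 -218.5  132.7] yaw/pitch/roll [-14.18 -18.9   -0.05] F [-2.62  0.54  1.67] M [ 0.334  0.904 -0.06 ] w 0.439
delta_mm [-5.   0.2 -6.5] twist [-0.001  0.054  0.005]
tool M [ 0.078 -0.959  0.089]
contact z at tool [ 509.  -199.7   81.7] nosedown tilt 18.9
```

```bash
python3 -m pendant '{"delta_pos":[[-3.0,0,-5.6],[-0.4,0,0.0]],"twist":[[0,0.06,0],[0,0,0]],"fingers":[30,30]}'; python3 avg.py; python3 rest.py 82.5 26
```

```text
time_s: 15.35
tool_pos: [0.5799, -0.2177, 0.1372]
ee_rot: [0.973, -0.121, 0.193, 0.025]
force: [-2.5, -0.1, 1.5]
gripper_width: 0.435
AVG Fz 1.65  Fxy [-2.77  1.14]  My_tool -1.004 (se 0.23 0.008)
t 15.6 pos [ 580.8 -218.   137.4] yaw/pitch/roll [-14.15 -22.5   -0.07] F [-3.8   0.82  1.69] M [ 0.144  0.98  -0.017] w 0.433
delta_mm [-6.   0.1 -7.6] twist [-0.001  0.061  0.006]
tool M [-0.099 -0.985 -0.024]
contact z at tool [ 509.5 -200.    81.6] nosedown tilt 22.5
```

```bash
python3 -m pendant '{"delta_pos":[[-3.0,0,-5.6],[-0.4,0,0.0]],"twist":[[0,0.06,0],[0,0,0]],"fingers":[30,30]}'; python3 avg.py; python3 rest.py 82.5 29
```

```text
time_s: 15.85
tool_pos: [0.577, -0.2171, 0.1418]
ee_rot: [0.967, -0.12, 0.224, 0.029]
force: [-3.5, 1.2, 1.1]
gripper_width: 0.436
AVG Fz 2.50  Fxy [-3.26  0.81]  My_tool -1.088 (se 0.11 0.007)
t 16.1 pos [ 577.9 -217.4  142.1] yaw/pitch/roll [-14.11 -26.1   -0.11] F [-2.9   1.54  2.66] M [ 0.216  1.062 -0.   ] w 0.432
delta_mm [-6.4 -0.1 -7.1] twist [-0.001  0.051  0.006]
tool M [-0.045 -1.082 -0.023]
contact z at tool [ 510.1 -200.4   81.8] nosedown tilt 26.1
```

```bash
python3 -m pendant '{"delta_pos":[[-3.2,0,-5.8],[-0.5,0,-0.1]],"twist":[[0,0.06,0],[0,0,0]],"fingers":[30,30]}'; python3 avg.py; python3 rest.py 82.5 33
```

```text
time_s: 16.35
tool_pos: [0.5737, -0.2164, 0.1464]
ee_rot: [0.959, -0.119, 0.254, 0.033]
force: [-2.9, 1.9, 2.5]
gripper_width: 0.436
AVG Fz 2.88  Fxy [-3.61  0.87]  My_tool -1.168 (se 0.19 0.013)
t 16.6 pos [ 574.5 -216.6  146.7] yaw/pitch/roll [-14.03 -29.72  -0.16] F [-3.59  0.26  3.29] M [ 0.274  1.165 -0.101] w 0.431
delta_mm [-7.3 -0.2 -8. ] twist [-0.001  0.057  0.007]
tool M [-0.065 -1.197  0.076]
contact z at tool [ 510.5 -200.7   82.1] nosedown tilt 29.72
```

```bash
python3 -m pendant '{"delta_pos":[[-3.2,0,-5.8],[-0.5,0,-0.1]],"twist":[[0,0.06,0],[0,0,0]],"fingers":[30,30]}'; python3 avg.py; python3 rest.py 82.5 36
```

```text
time_s: 16.85
tool_pos: [0.573, -0.2146, 0.1498]
ee_rot: [0.954, -0.116, 0.276, 0.033]
force: [-4.5, 0.7, 2.2]
gripper_width: 0.438
AVG Fz 3.33  Fxy [-4.12  0.93]  My_tool -1.230 (se 0.15 0.014)
t 17.1 pos [ 573.1 -214.5  149.6] yaw/pitch/roll [-13.86 -32.2    0.09] F [-3.97  0.85  2.9 ] M [ 0.219  1.154 -0.051] w 0.436
delta_mm [-8.7  1.4 -9.4] twist [-0.008  0.066  0.009]
tool M [-0.081 -1.173  0.011]
contact z at tool [ 511.9 -199.3   82.3] nosedown tilt 32.2
```

```bash
python3 - <<'E'
from h import *
from plant import *
print(get_obs()['joint_positions'].round(2))
d={n:capture(n) for n in("scene","side","wrist")}
a=cv2.resize(d['side']['img'][235:365,200:330],(270,270),interpolation=cv2.INTER_CUBIC)
b=cv2.resize(d['scene']['img'][80:210,170:300],(270,270),interpolation=cv2.INTER_CUBIC)
cv2.imwrite('pics/s4.png',np.hstack([np.vstack([a,b]),cv2.resize(d['wrist']['img'],(530,540))])[:,:,::-1])
E
```

```text
[-0.43  0.39  2.09  0.73  0.15  0.69]
```

View pics/s4.png

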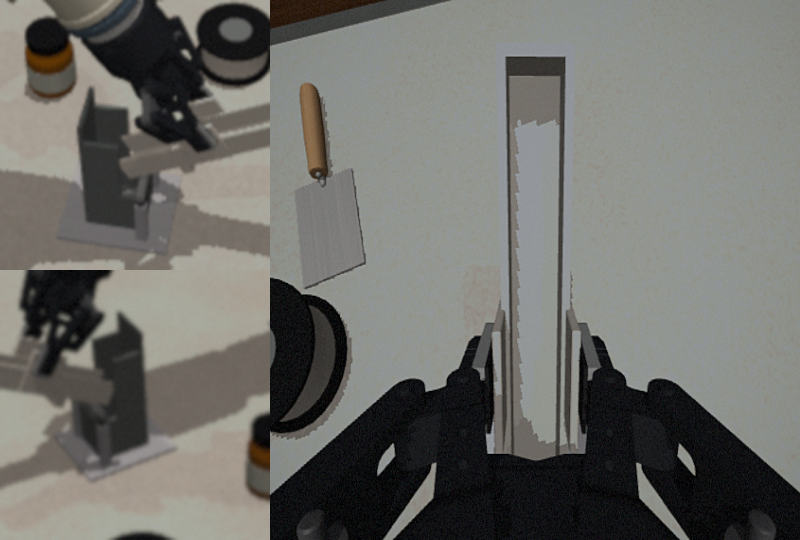

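The wrist view shows the chute's rear half empty (channel 500–570, y 60–450), and the side and scene crops show the nose on the bar. Tilt is 32° and joint 5 is near its limit, so I'll hold here and then lift.

```bash
for i in 1 2 3 4; do python3 avg.py; done; python3 rest.py 120 31
```

```text
AVG Fz 3.28  Fxy [-3.96  1.53]  My_tool -1.184 (se 0.08 0.010)
AVG Fz 3.60  Fxy [-4.28  1.31]  My_tool -1.178 (se 0.09 0.008)
AVG Fz 3.01  Fxy [-3.74  1.35]  My_tool -1.152 (se 0.14 0.011)
AVG Fz 3.96  Fxy [-3.91  1.93]  My_tool -1.165 (se 0.25 0.014)
t 18.25 pos [ 573.  -214.6  149.7] yaw/pitch/roll [-13.88 -32.24   0.09] F [-4.4   1.3   4.44] M [ 0.354  1.05  -0.037] w 0.434
delta_mm [ 14.    1.3 -33.3] twist [-0.007 -0.022  0.009]
tool M [ 0.058 -1.104  0.082]
contact z at tool [ 511.8 -199.4   82.3] nosedown tilt 32.24
```

```bash
python3 - <<'E'
from h import *
from plant import *
d={n:capture(n) for n in("scene","side")}
f=lambda i:np.clip(cv2.resize(i,(400,400),interpolation=cv2.INTER_CUBIC).astype(float)*1.5,0,255).astype(np.uint8)
cv2.imwrite('pics/s5.png',np.hstack([f(d['side']['img'][270:330,240:300]),f(d['scene']['img'][95:155,180:240])])[:,:,::-1])
E
```

```text
(no output)
```

View pics/s5.png

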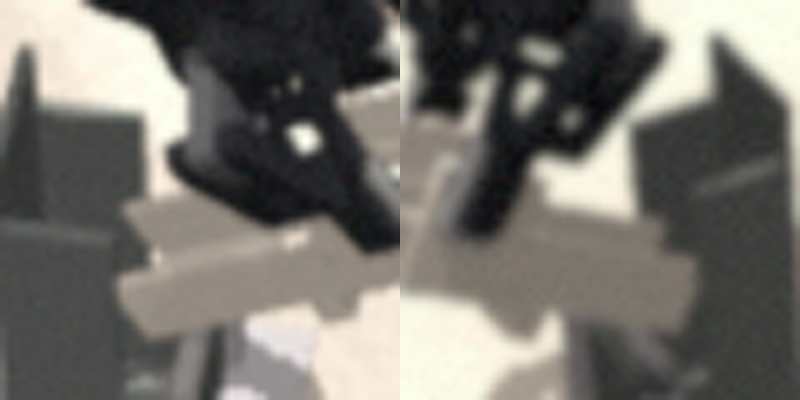

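```bash
python3 - <<'E'
from h import *
from plant import *
o=get_obs();s,t=capture('scene'),capture('side')
r=R.from_quat(o['ee_rot'])
for rot in(0,-4,-8):
    Q=R.from_euler('y',rot,degrees=True)
    # chute -> tool: x, -y, z flipped; grip pivot at tool (0,0,-19mm+5)
    P=[]
    for c in[(-100,-17,40),(-30,-17,40),(-100,-17,12),(-42,-17,12),(-100,17,40),(-30,17,40),(110,-17,40),(110,17,40)]:
        q=np.array([c[0]-6.3,-c[1],35.4-c[2]]);g=np.array([0,0,-19.]);q=Q.apply(q-g)+g
        P.append(o['tool_pos']+r.apply(q/1000))
    print(rot,'side crop',((proj(t,P)-[240,270])*6.667).round(0).tolist());print('   scene crop',((proj(s,P)-[180,95])*6.667+[400,0]).round(0).tolist())
E
```

```text
0 side crop [[116.0, 299.0], [300.0, 248.0], [165.0, 349.0], [315.0, 309.0], [136.0, 214.0], [315.0, 162.0], [706.0, 136.0], [711.0, 47.0]]
   scene crop [[653.0, 233.0], [498.0, 198.0], [622.0, 298.0], [494.0, 272.0], [698.0, 279.0], [542.0, 245.0], [143.0, 117.0], [185.0, 167.0]]
-4 side crop [[102.0, 286.0], [293.0, 244.0], [145.0, 338.0], [302.0, 305.0], [121.0, 201.0], [308.0, 158.0], [714.0, 152.0], [718.0, 63.0]]
   scene crop [[663.0, 216.0], [503.0, 192.0], [636.0, 282.0], [504.0, 265.0], [708.0, 262.0], [547.0, 239.0], [139.0, 137.0], [180.0, 188.0]]
-8 side crop [[88.0, 273.0], [287.0, 240.0], [126.0, 325.0], [289.0, 300.0], [108.0, 188.0], [302.0, 154.0], [720.0, 168.0], [724.0, 79.0]]
   scene crop [[671.0, 199.0], [507.0, 186.0], [649.0, 265.0], [514.0, 257.0], [717.0, 244.0], [552.0, 233.0], [136.0, 157.0], [177.0, 208.0]]
```

The projection check shows little slip in the grip (≤2°), so the chute's slope is about 30–32°. Lifting off.

```bash
python3 -m pendant '{"delta_pos":[[5,0,-8],[8,0,-14],[8,0,-16],[8,0,-16],[0,0,-10],[0,0,-10],[0,0,-5],[0,0,0]],"twist":[[0,0,0],[0,0,0],[0,-0.08,0],[0,-0.1,0],[0,-0.12,0],[0,-0.12,0],[0,-0.1,0],[0,0,0]],"fingers":[30,30,30,30,30,30,30,30]}'; python3 avg.py;python3 avg.py; python3 rest.py 170 0
```

```text
time_s: 19.45
tool_pos: [0.5667, -0.2148, 0.2371]
ee_rot: [0.992, -0.122, 0.018, 0.004]
force: [-0.4, -0.4, -1.3]
gripper_width: 0.429
AVG Fz -2.05  Fxy [ 0.03 -0.08]  My_tool -0.020 (se 0.25 0.013)
AVG Fz -1.71  Fxy [ 0.67 -0.  ]  My_tool -0.027 (se 0.26 0.014)
t 19.95 pos [ 564.2 -214.2  236.7] yaw/pitch/roll [-14.01  -1.97  -0.16] F [ 0.08  0.42 -2.06] M [0.004 0.009 0.004] w 0.435
delta_mm [28.6 -0.2 44.3] twist [ 0.003 -0.034  0.008]
tool M [ 0.002 -0.009 -0.004]
contact z at tool [ 478.4 -192.8  210.3] nosedown tilt 1.97
```

```bash
python3 -m pendant '{"delta_pos":[[0,-20,0],[0,-40,0],[0,-50,0],[0,-50,0],[0,-40,0],[0,-20,0],[0,0,0],[0,0,0]],"twist":[[0,0,0],[0,0,0],[0,0,0],[0,0,-0.05],[0,0,-0.1],[0,0,-0.15],[0,0,-0.15],[0,0,-0.1]],"fingers":[30,30,30,30,30,30,30,30]}'; python3 - <<'E'
from h import *
from plant import *
to(get_obs(),(.536,.1845,.2),23.9,.75)
E
```

```text
time_s: 20.95
tool_pos: [0.6142, 0.0151, 0.2362]
ee_rot: [0.987, 0.161, 0.017, 0.007]
force: [0.6, 0.4, -1.5]
gripper_width: 0.435
t 20.95 pos [614.2  15.1 236.2] yaw/pitch/roll [18.6  -1.76 -1.13] F [ 0.6   0.4  -1.51] M [-0.022  0.047  0.038] w 0.435
delta_mm [ -21.2 -186.1   32. ] twist [ 0.022 -0.017 -0.093]
```

```bash
python3 -m pendant '{"delta_pos":[[-2,-20,0],[-5,-40,6],[-6,-45,8],[-5,-40,8],[-2,-25,6],[-1,-10,2],[0,0,0]],"twist":[[0.01,0,-0.03],[0.01,-0.01,-0.03],[0,0,-0.03],[0,0,0],[0,0,0],[0,0,0],[0,0,0]],"fingers":[30,30,30,30,30,30,30]}'; python3 - <<'E'
from h import *
from plant import *
to(get_obs(),(.536,.1845,.1),23.9,.75)
d={n:capture(n) for n in("side","wrist")}
f=lambda i:cv2.resize(i,(400,400),interpolation=cv2.INTER_CUBIC)
cv2.imwrite('pics/s6.png',np.hstack([f(d['side']['img'][120:260,190:330]),cv2.resize(d['wrist']['img'],(400,300)).copy() if 0 else f(d['wrist']['img'])])[:,:,::-1])
E
```

```text
time_s: 21.82
tool_pos: [0.5209, 0.1868, 0.2046]
ee_rot: [0.979, 0.205, 0.01, -0.004]
force: [-0.3, -0.8, -1.3]
gripper_width: 0.433
t 21.82 pos [520.9 186.8 204.6] yaw/pitch/roll [23.62 -1.18  0.17] F [-0.28 -0.77 -1.29] M [-0.02   0.004  0.036] w 0.433
delta_mm [ 10.8   8.5 104.8] twist [-0.003 -0.008 -0.005]
```

View pics/s6.png

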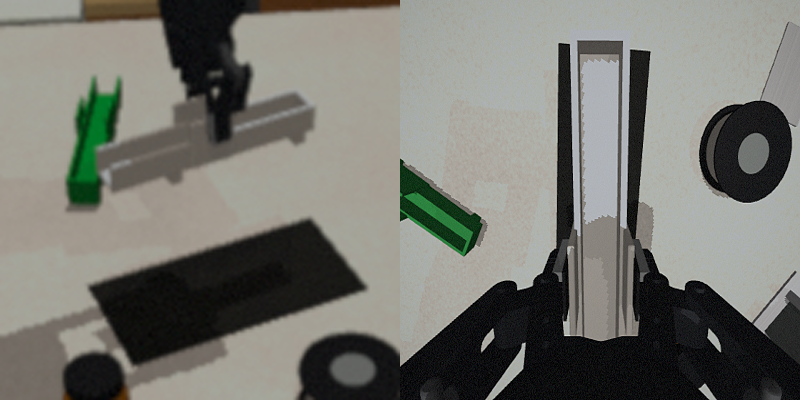

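Channel empty, and the chute is above its mat. Lowering.

```bash
python3 -m pendant '{"delta_pos":[[4,3,10],[4,3,25],[4,2,35],[2,0,30],[0,0,18],[0,0,8],[0,0,0]],"twist":[[0,0,0],[0,-0.008,-0.005],[0,0,0],[0,0,0],[0,0,0],[0,0,0],[0,0,0]],"fingers":[30,30,30,30,30,30,30]}'; python3 avg.py; python3 - <<'E'
from h import *
from plant import *
to(get_obs(),(.538,.187,.0384),23.9,.75)
E
```

```text
time_s: 22.8
tool_pos: [0.5457, 0.1807, 0.0746]
ee_rot: [0.979, 0.203, 0.009, -0.003]
force: [0.5, -0.5, -1.3]
gripper_width: 0.44
AVG Fz -1.38  Fxy [-0.34 -0.05]  My_tool -0.030 (se 0.14 0.013)
t 23.05 pos [546.3 181.3  75.9] yaw/pitch/roll [23.4  -1.15  0.07] F [ 0.5  -0.58 -1.07] M [0.01  0.012 0.039] w 0.434
delta_mm [-6.1 -8.5 37.4] twist [-0.001 -0.007 -0.009]
```

```bash
python3 -m pendant '{"delta_pos":[[-3,-4,10],[-3,-3,12],[0,-1,8],[0,0,2],[0,0,1]],"twist":[[0,0,-0.008],[0,0,0],[0,0,0],[0,0,0],[0,0,0]],"fingers":[30,30,30,30,30]}'; python3 avg.py; python3 - <<'E'
from h import *
from plant import *
to(get_obs(),(.538,.187,.0384),23.9,.75)
E
```

```text
time_s: 23.68
tool_pos: [0.5375, 0.1873, 0.0409]
ee_rot: [0.978, 0.207, 0.01, -0.003]
force: [-0.3, 0.3, -1.6]
gripper_width: 0.433
AVG Fz -1.56  Fxy [ 0.02 -0.03]  My_tool -0.019 (se 0.24 0.004)
t 23.93 pos [537.8 187.3  41.5] yaw/pitch/roll [23.92 -1.24  0.05] F [-0.06 -0.41 -0.62] M [-0.033 -0.013  0.029] w 0.433
delta_mm [-0.   0.3  3.1] twist [-0.001 -0.009  0.   ]
```

```bash
python3 -m pendant '{"delta_pos":[[0,0,2.5],[0,0,1.2]],"twist":[[0,0,0],[0,0,0]],"fingers":[30,30]}'; python3 avg.py;  python3 rest.py 82 0|head -1;python3 -m pendant '{"delta_pos":[[0,0,1.5],[0,0,0.8]],"twist":[[0,0,0],[0,0,0]],"fingers":[30,30]}'; python3 avg.py;  python3 rest.py 82 0|head -1
```

```text
time_s: 24.18
tool_pos: [0.538, 0.1873, 0.0383]
ee_rot: [0.978, 0.207, 0.011, -0.003]
force: [-3.0, -0.7, 2.8]
gripper_width: 0.435
AVG Fz 3.30  Fxy [-2.78 -0.81]  My_tool -0.192 (se 0.16 0.030)
t 24.43 pos [538.1 187.3  38.3] yaw/pitch/roll [23.92 -1.27  0.05] F [-2.75 -0.9   3.96] M [-0.121  0.233 -0.038] w 0.433
time_s: 24.68
tool_pos: [0.5381, 0.1874, 0.0381]
ee_rot: [0.978, 0.207, 0.011, -0.003]
force: [-5.7, -2.6, 10.1]
gripper_width: 0.433
AVG Fz 12.42  Fxy [-5.61 -1.94]  My_tool -0.594 (se 0.21 0.010)
t 24.93 pos [538.1 187.3  38. ] yaw/pitch/roll [23.92 -1.28  0.05] F [-5.95 -1.7  11.86] M [-0.382  0.499 -0.023] w 0.435
```

Down on the mat. Releasing and retreating.

```bash
python3 -m pendant '{"delta_pos":[[0,0,0],[0,0,0],[0,0,0],[0,0,0],[0,0,0],[0,0,0]],"twist":[[0,0,0],[0,0,0],[0,0,0],[0,0,0],[0,0,0],[0,0,0]],"fingers":[45,60,85,85,85,85]}'; python3 -m pendant '{"delta_pos":[[0,0,-10],[0,0,-20],[0,0,-40],[0,0,-50],[0,0,-50],[0,0,-30],[0,0,0],[0,0,0]],"twist":[[0,0,0],[0,0,0],[0,0,0],[0,0,0],[0,0,0],[0,0,0],[0,0,0],[0,0,0]],"fingers":[85,85,85,85,85,85,85,85]}'; python3 - <<'E'
from h import *
from plant import *
d={n:capture(n) for n in("side","scene")}
pickle.dump(d,open('c9.pkl','wb'))
f=lambda i:cv2.resize(i,(400,400),interpolation=cv2.INTER_CUBIC)
cv2.imwrite('pics/s7.png',np.hstack([f(d['side']['img'][180:380,200:400]),f(d['scene']['img'][110:310,180:380])])[:,:,::-1])
E
```

```text
time_s: 25.68
tool_pos: [0.5393, 0.1878, 0.0379]
ee_rot: [0.978, 0.207, 0.012, -0.003]
force: [0.0, 0.5, 0.1]
gripper_width: 0.998
time_s: 26.68
tool_pos: [0.5341, 0.1854, 0.2475]
ee_rot: [0.978, 0.207, 0.013, -0.003]
force: [0.3, -0.5, 0.0]
gripper_width: 0.992
```

View pics/s7.png

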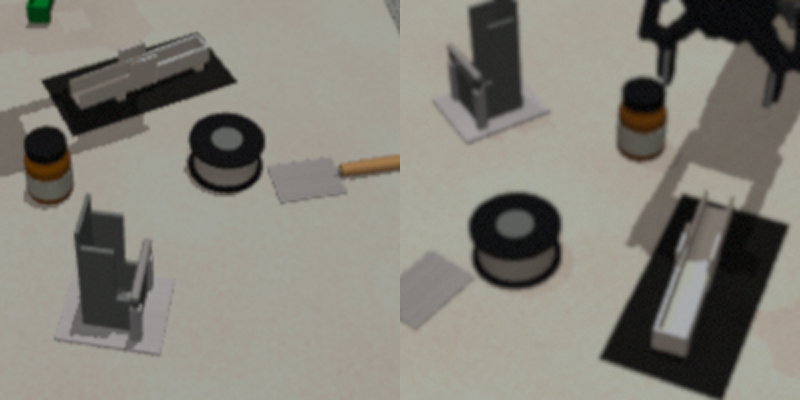

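The empty chute lies flat on its mat at scene-crop (690,275). The jar, reel, scraper and bin have not moved, and there are no stray nuts on the bench. Handing in.

```bash
python3 -c "
from plant import *
sign_off()"
```

```text
the job is handed in; nothing more can be done
```

I picked up the loaded chute by its cheeks and felt for the bar, then tipped the chute about it to about 32°. After that I laid it back on its mat, released it, backed off and handed in at about 27 s of the 64 s allowed.

- **Bar:** contact came with the bar top at about 84–85 mm, close to its lowest setting. The averaged force readings put about 3.5–6 N on the bar from the first rest, at about 8° before any nut slid, until the lift. That includes a hold of over a second at full tilt.
- **Nuts:** the weight in the gripper dropped by about 0.5–0.6 N, close to the 0.63 N of four nuts. The channel looked empty in the wrist picture, and no nuts were on the bench. I could not see into the bin, so I did not count them there.
- **Placing:** the last pictures show the chute flat on its mat, with the jar, reel, scraper and bin where they were. The force reading was near zero after release. Set-down pressed the chute onto the mat with about 14 N.

**Disagreements in the checks:**
- The chute was held about 6–7 mm behind its grip centre, still within the cheeks.
- The side view put the chute's slope at the tool's 32°, but the scene view suggested it had turned back in the fingers by about 2°, to about 30°. That is the low end of the slope that surely empties it.
- Joint 5 stood at 0.15 rad, close to its 0.11 limit, at the steepest tilt, so I tipped no further.

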